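Rake the hand piece out from under the rack

TASK

The micro-drill hand piece has rolled in under the low wire rack, where no hand should go. Take the pull hook by its handle, drag the hand piece well clear of the rack's open front with it, and set the hook back down on the bare worktop, on its handle and foot as it was found. Then pick up the hand piece and lay it gently in the two saddles of the open rest, centred along its length (either end forward), and leave the other loose things where they are.

Things in the scene. Friction and masses are not known exactly. Their poses are not given: they have to be found in the camera images.
- rack: low see-through steel wire rack, fixed: grid 200 mm deep (its x) by 260 mm wide (its y) on four 10 mm corner legs; wires 96 to 104 mm above the table, under 30 mm apart. Origin on the table under the grid's middle. The front edge is at its x = -100 mm, open below between the front legs; its -x axis points out of the front. A thin rod joins the rear legs at 30 mm height.
- controller: black box 105 mm wide, 75 mm deep, 32 mm tall, fixed on top of the rear half of the rack's grid; origin in the middle of its underside
- hook: pull hook, 233 mm long, 120 g: black handle 80x20x24 mm along its x; origin under the handle's middle, x towards the foot, z up. A 7 mm steel rod rises from the handle's front to 42 mm height at x = 75 mm, runs level to x = 190 mm and turns straight down to a flat foot; 38 mm are free below the level rod. Handle and foot both stand on the table.
- hook_grip (a point): middle of the hook's handle, 12 mm above its underside; grip across the 20 mm width
- hook_foot (a point): middle of the hook's foot, a steel plate 50 mm wide (hook y), 6 mm thick (hook x) and 18 mm tall, 190 mm ahead of hook_grip; its lower edge is 9 mm below this point
- handpiece: dark ribbed micro-drill hand piece lying flat, 132 mm long (its y), 24 mm wide and tall, about 120 g; y points to the thick blunt end, -y to the thin bit, z up. Origin on its underside; the thick body runs from y = -38 to +66 mm. Starts under the rack, roughly crosswise to its front, middle 45 to 95 mm behind the front edge.
- handpiece_mid (a point): middle of the thick body (104 mm long) of the hand piece, 12 mm above its underside; the place to grip, across the 24 mm width
- rest: open rest, fixed: aluminium base 120 mm (its y) by 56 by 6 mm, two grey saddles at y = -35 and +35 mm, each 12 mm long: a channel along y, 28 mm wide, floor 18 mm above the table, cheeks upright to 30 mm, then flaring to 44 mm height (mouth 53 mm, 62 mm over all). 58 mm free between saddles. Origin on the table under its middle; handpiece_mid belongs 30 mm above it.
- cell: upright green round battery cell, 18 mm across, 66 mm tall; a bystander, origin in the middle of its underside
- tin: low round blue tin, 52 mm across, 25 mm tall; a bystander, origin in the middle of its underside
- loupe: black eye loupe standing on its wide end, 37 mm across, 36 mm tall; a bystander, origin in the middle of its underside
- pen: white and black marker pen, 118 mm long, 12 mm thick, lying flat; a bystander, origin in the middle of its underside

How it is judged:
By the outcome, as a careful person would: the job done as asked, in the order asked, and still so for the second after the job is handed in, with the robot touching nothing.
It also fails if it takes over 64 s, if anything falls off the work surface, if the arm or the gripper's body presses on something with over 40 N, if the wrist force passes 120 N, or if a joint passes its speed limit or range.

ROBOT

A 7-joint arm with a two-finger parallel gripper is mounted at the origin on a cart in front of the work surface, level with it; the furniture and walls round the work are solid. World frame = base frame: x ahead of the robot, y to its left, z up, the work surface at z = 0. Lengths are in m, angles in rad, forces in N, time in s.
With the tool pointing down it reaches from about 0.425 to 0.875 m from the base axis. Payload 4.7 kg.
Tool frame: the origin (TCP) lies midway between the tips of the shut fingers; the grasp point (between the pads) lies 19 mm behind it (ctrl.grip_point_offset is the distance from the TCP to the grasp point, in m); z points along the fingers, y is the line along which they close (so a half turn about z gives the same grasp; the last joint's range is limited). The gripper opens to 87 mm and grips with 3 to 60 N. Pads are 19 mm wide; open, the fingers measure 117 mm over their backs; the gripper's body (75 mm by 190 mm) begins 51 mm behind the grasp point.
Start: joints at [1.27, 0.321, -0.07, 1.45, 0.023, 1.371, -0.057], TCP at [0.201, -0.618, 0.223] pointing down, gripper open.
Joint ranges: [-2.86, 2.86], [-0.3, 2.09], [-1.38, 1.24], [0.06, 2.45], [-1.56, 4.7], [0.09, 2.05], [-2.69, 2.69]. Speed limits (rad/s): [2.57, 2.57, 3.14, 3.14, 3.14, 3.14, 3.14].

INTERFACE

Orientations are given as a rotation vector (axis times angle).
In Python, from bench import ctrl gives the robot as it stands. The module is installed in compiled form; this text tells all that it offers.
- The arm moves only by the shell command python3 -m handwheel 'ROWS' [OPENING] [FORCE]. ROWS is JSON, a list of rows, each an object of numbers: "x", "y", "z": the shift along the tool's x, y, z in m; "wx", "wy", "wz": the turn, a rotation vector about the tool's x, y, z in degrees. A call has 1 to 10 rows; each row is the pose to reach, as a shift and turn from the pose commanded when the call began, along the tool's axes at that moment; what a row does not reach only later rows make up. A row lasts 1/12 s, in which the tool goes at most 41.7 mm and 7.16 degrees, less where a joint would pass 70% of its speed; a pose out of reach is approached as far as the arm can. A call with a gripper value outside its range is refused whole. OPENING is the finger opening in m, from 0 to 0.087, set as the call begins (- or left out, the last holds). The fingers move at their own pace and stop on an object; FORCE is the grip in N (left out, the last holds). Time passes only in rows, so rows that repeat a pose let the fingers close. It gives the time, the measured TCP pose, the force, the opening and the grip force at its end, in the units of the state.
- ctrl.get_state(): the state, without advancing time (a new reading comes with each control period).
- ctrl.get_image(name): name is "scene" or "top" or "wrist"; returns a dict with "image" (384x512x3 uint8, red, green, blue), "K" (3x3 intrinsics, pixels), "world_to_cam" (4x4, takes a point from world to camera coordinates); the wrist camera has in their place "hand_eye" (4x4, takes a point from camera to tool coordinates, whose origin is the TCP and whose axes are the flange's). Camera axes: x right, y down, z forward; pixel columns grow to the right and rows downward; lengths in m; the calibration is good to about 2 mm. A picture is of the moment at which its call begins: read the wrist's pose just before it. There is no depth.
- ctrl.close_job(): hands the job in; it is judged then, once.
The state is a dict: "time": time; "joint_positions": joint angles; "qd": joint speeds; "joint_torque": joint torques, N m; "position": TCP position; "tool_rot": TCP orientation; "ft_force": force on the tool from outside, world axes, zero at the start; "torque": the same for the moment, N m; "grip_width": opening from 0.0 (shut) to 1.0 (fully open); "grip_force": force on a finger pad.
Only numpy, scipy, OpenCV 4.12 (cv2) and the standard library are available. Lean on these libraries where they do the work, as an engineer would, in place of code of your own. Each camera call takes 0.05 s, during which the arm holds its last target. There are 200 camera calls.

## Working session

There is one attempt and no reset: what is moved stays moved. The work goes in short steps, Python scripts to look and compute and a shell command to move; the robot and the scene stay as the last step left them, time stands still between calls to the robot, and variables do not carry over. Pictures are saved under pics/ and viewed, at most 13 in all, crops included, and the job is handed in when it is done.

```bash
mkdir -p pics
cat > h.py <<'E'
import numpy as np,cv2
from scipy.spatial.transform import Rotation as R
from bench import ctrl
def snap(name,fn):
    s=ctrl.get_state(); d=ctrl.get_image(name)
    cv2.imwrite('pics/'+fn+'.png',d['image'][...,::-1])
    if name=='wrist':
        T=np.eye(4);T[:3,:3]=R.from_rotvec(s['tool_rot']).as_matrix();T[:3,3]=s['position']
        W=np.linalg.inv(T@d['hand_eye'])
    else: W=np.array(d['world_to_cam'])
    np.savez('pics/'+fn+'.npz',K=d['K'],W=W); return s
def pt(fn,u,v,z):
    c=np.load('pics/'+fn+'.npz');K,W=c['K'],c['W']
    C=np.linalg.inv(W); r=C[:3,:3]@np.linalg.solve(K,[u,v,1.]); o=C[:3,3]
    return (o+r*(z-o[2])/r[2]).round(4)
def px(fn,p):
    c=np.load('pics/'+fn+'.npz'); q=c['K']@(c['W']@[*p,1])[:3]; return (q[:2]/q[2]).round(1)
def tool(p):
    "world point -> tool coords"
    s=ctrl.get_state(); return (R.from_rotvec(s['tool_rot']).inv().apply(np.array(p)-s['position'])).round(4)
E
python3 - <<'E'
from h import *
s=snap('top','t0');snap('scene','s0')
print(s); print(R.from_rotvec(s['tool_rot']).as_matrix().round(3))
a=cv2.imread('pics/t0.png');cv2.imwrite('pics/t0b.png',cv2.resize(a,(800,600)))
E
```

```text
{'time': 0.0, 'joint_positions': array([ 1.27007774,  0.32180974, -0.07009026,  1.45166594,  0.02264165,
        1.3707564 , -0.05693161]), 'qd': array([ 0.00183331, -0.00041535,  0.0012414 , -0.00049444,  0.00161523,
       -0.00129233,  0.00065573]), 'joint_torque': array([ 3.37410893e-04, -4.91288531e+01, -4.03884351e-01, -3.12524879e+01,
       -6.39935397e-02,  4.38676192e-02,  1.80741063e-04]), 'position': array([ 0.20104532, -0.61756475,  0.2214747 ]), 'tool_rot': array([-3.10096783e+00, -4.92212600e-01,  6.63963761e-04]), 'ft_force': array([ 0.08789796, -0.42770318,  0.62851046]), 'torque': array([ 0.02181073,  0.01566551, -0.00285225]), 'grip_force': 0.0, 'grip_width': 1.0017643990964415}
[[ 0.951  0.31  -0.001]
 [ 0.31  -0.951  0.002]
 [-0.    -0.002 -1.   ]]
```

View pics/t0b.png

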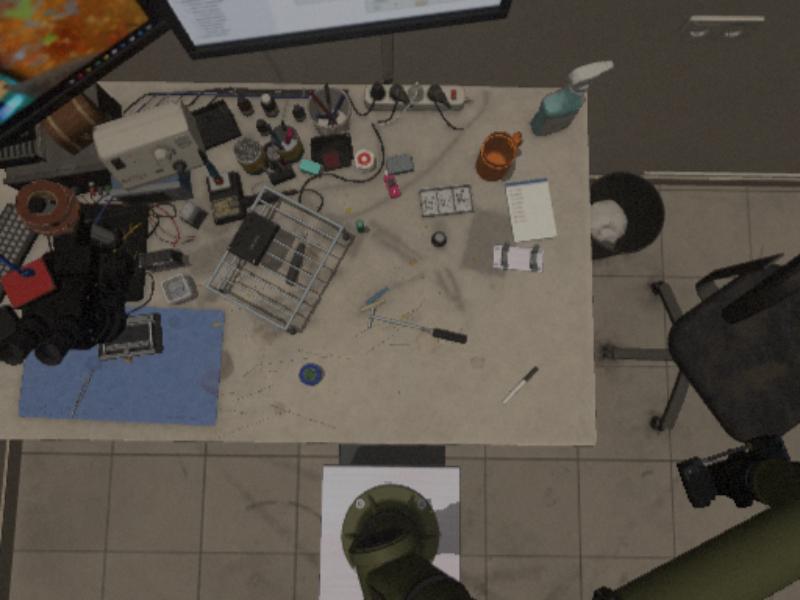

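View pics/s0.png

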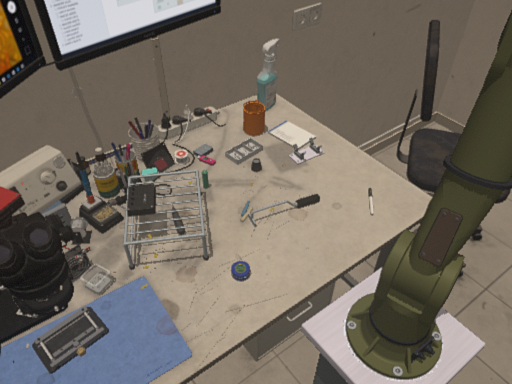

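The top view shows the rack (front edge at lower right), the hand piece under it at about (296,262)/800-scale, the hook at (365–465, 310–340), the rest at (518,258), and the tin, pen, loupe and cell. Next is an enlarged crop.

Run:
```python
from h import *
a=cv2.imread('pics/t0.png')[110:260,125:360]
a=cv2.convertScaleAbs(cv2.resize(a,None,fx=3.4,fy=3.4,interpolation=cv2.INTER_CUBIC),alpha=1.5)
cv2.imwrite('pics/t0c.png',a);print(a.shape)
```

```text
(510, 799, 3)
```

View pics/t0c.png

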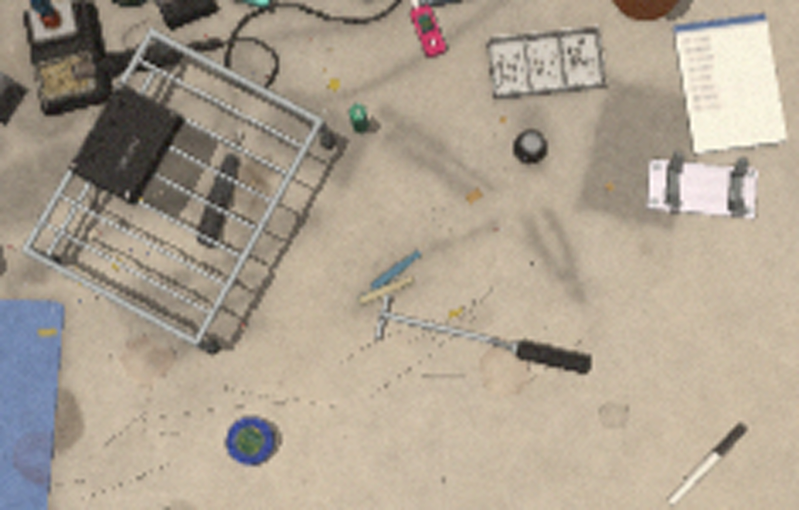

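Run:
```python
from h import *
for n,x,y,z in [('rackFL',322,123,.1),('rackFR',200,342,.1),('rackBL',150,32,.1),('rackBR',27,248,.1),('hpbit',239,135,.012),('hpbodythin',234,157,.02),('hpthick',205,242,.02),('hkh1',517,347,.022),('hkh2',591,362,.022),('foot1',388,298,.018),('foot2',379,338,.018),('rodtop',384,316,.042),('restbase1',649,160,.006),('rb2',758,168,.006),('rb3',649,208,.006),('rb4',755,217,.006),('tin',250,440,.025),('pen1',670,503,.006),('pen2',744,428,.006),('loupe',530,146,.036),('cell',358,113,.066)]:
    print(n,pt('t0',125+x/3.4,110+y/3.4,z))
```

```text
rackFL [0.6879 0.1131 0.1   ]
rackFR [0.4597 0.2314 0.1   ]
rackBL [0.7824 0.2947 0.1   ]
rackBR [0.5535 0.4112 0.1   ]
hpbit [0.6938 0.2121 0.012 ]
hpbodythin [0.6674 0.2156 0.02  ]
hpthick [0.5731 0.2441 0.02  ]
hkh1 [ 0.4632 -0.095   0.022 ]
hkh2 [ 0.4481 -0.1745  0.022 ]
foot1 [0.5147 0.0446 0.018 ]
foot2 [0.4713 0.0536 0.018 ]
rodtop [0.4932 0.0477 0.042 ]
restbase1 [ 0.6729 -0.2413  0.006 ]
rb2 [ 0.6655 -0.3621  0.006 ]
rb3 [ 0.6191 -0.2409  0.006 ]
rb4 [ 0.6105 -0.3577  0.006 ]
tin [0.3609 0.1883 0.025 ]
pen1 [ 0.299  -0.2609  0.006 ]
pen2 [ 0.3797 -0.3417  0.006 ]
loupe [ 0.6804 -0.1072  0.036 ]
cell [0.7072 0.0781 0.066 ]
```

```bash
cat >> h.py <<'E'
def go(p,yaw):
    s=ctrl.get_state();M=R.from_rotvec(s['tool_rot']);x=M.as_matrix()[:,0]
    cur=np.degrees(np.arctan2(x[1],x[0])); tgt=R.from_euler('ZX',[yaw,180],degrees=True)
    print('now',s['position'].round(4),round(cur,2),'shift mm',(tool(p)*1000).round(1),'turn',np.degrees((M.inv()*tgt).as_rotvec()).round(2),'F',s['ft_force'].round(1),'grip',round(s['grip_width']*87,1),s['grip_force'])
E
python3 - <<'E'
from h import *
print(ctrl.get_image('wrist')['hand_eye'].round(3))
go([.4557,-.135,.16],78.5)
E
```

```text
[[ 0.001 -0.968 -0.251  0.069]
 [ 1.     0.001 -0.     0.001]
 [ 0.001 -0.251  0.968 -0.163]
 [ 0.     0.     0.     1.   ]]
now [ 0.2011 -0.6176  0.2217] 18.04 shift mm [ 391.6 -380.    62.2] turn [-8.000e-02 -4.000e-02 -6.046e+01] F [-0.3  0.3  0.6] grip 86.7 0.0
```

```bash
python3 -m handwheel '[{"x":0.04,"y":-0.038,"z":0.006,"wz":-6},{"x":0.08,"y":-0.076,"z":0.012,"wz":-12},{"x":0.11,"y":-0.105,"z":0.018,"wz":-18},{"x":0.14,"y":-0.134,"z":0.024,"wz":-24},{"x":0.17,"y":-0.163,"z":0.03,"wz":-30},{"x":0.2,"y":-0.192,"z":0.036,"wz":-36},{"x":0.23,"y":-0.221,"z":0.042,"wz":-42},{"x":0.26,"y":-0.25,"z":0.048,"wz":-48},{"x":0.29,"y":-0.279,"z":0.054,"wz":-54},{"x":0.31,"y":-0.3,"z":0.06,"wz":-60.5}]' 0.06
python3 - <<'E'
from h import *
go([.4557,-.135,.16],78.5)
E
```

```text
now [ 0.2011 -0.6176  0.2217] 18.04 shift mm [ 391.6 -380.    62.2] turn [-8.000e-02 -4.000e-02 -6.046e+01] F [-0.3  0.3  0.6] grip 86.7 0.0invalid input at $[0]: expected keys x, y, z, wx, wy, wz
```

```bash
python3 -m handwheel '[{"x":0.2,"y":-0.192,"z":0.036,"wx":0,"wy":0,"wz":-36},{"x":0.2,"y":-0.192,"z":0.036,"wx":0,"wy":0,"wz":-36},{"x":0.2,"y":-0.192,"z":0.036,"wx":0,"wy":0,"wz":-36},{"x":0.2,"y":-0.192,"z":0.036,"wx":0,"wy":0,"wz":-36},{"x":0.2,"y":-0.192,"z":0.036,"wx":0,"wy":0,"wz":-36},{"x":0.31,"y":-0.3,"z":0.06,"wx":0,"wy":0,"wz":-60.5},{"x":0.31,"y":-0.3,"z":0.06,"wx":0,"wy":0,"wz":-60.5},{"x":0.31,"y":-0.3,"z":0.06,"wx":0,"wy":0,"wz":-60.5},{"x":0.31,"y":-0.3,"z":0.06,"wx":0,"wy":0,"wz":-60.5},{"x":0.31,"y":-0.3,"z":0.06,"wx":0,"wy":0,"wz":-60.5}]' 0.06
python3 - <<'E'
from h import *
go([.4557,-.135,.16],78.5)
E
```

```text
time: 0.98
position: [0.3947, -0.2515, 0.165]
tool_rot: [2.43, 1.991, -0.001]
ft_force: [0.9, -0.6, 0.0]
grip_width: 0.691
grip_force: 0.0
now [ 0.3947 -0.2515  0.165 ] 78.67 shift mm [126.2  36.9   4.9] turn [0.   0.04 0.17] F [ 0.9 -0.6  0. ] grip 60.1 0.0
```

```bash
python3 -m handwheel '[{"x":0.126,"y":0.037,"z":0.005,"wx":0,"wy":0,"wz":0},{"x":0.126,"y":0.037,"z":0.005,"wx":0,"wy":0,"wz":0},{"x":0.126,"y":0.037,"z":0.005,"wx":0,"wy":0,"wz":0},{"x":0.126,"y":0.037,"z":0.005,"wx":0,"wy":0,"wz":0},{"x":0.126,"y":0.037,"z":0.005,"wx":0,"wy":0,"wz":0},{"x":0.126,"y":0.037,"z":0.005,"wx":0,"wy":0,"wz":0}]'
python3 - <<'E'
from h import *
snap('wrist','w1');go([.4557,-.135,.003],78.5)
a=cv2.imread('pics/w1.png');cv2.imwrite('pics/w1b.png',cv2.convertScaleAbs(a,alpha=1.4))
E
```

```text
time: 1.48
position: [0.4553, -0.1377, 0.1601]
tool_rot: [-2.431, -1.99, 0.002]
ft_force: [-0.0, -0.6, -0.1]
grip_width: 0.691
grip_force: 0.0
now [ 0.455  -0.1388  0.1601] 78.45 shift mm [4.000e+00 1.000e-01 1.571e+02] turn [-0.04  0.05 -0.05] F [-0.3 -0.6 -0.4] grip 59.9 0.0
```

View pics/w1b.png

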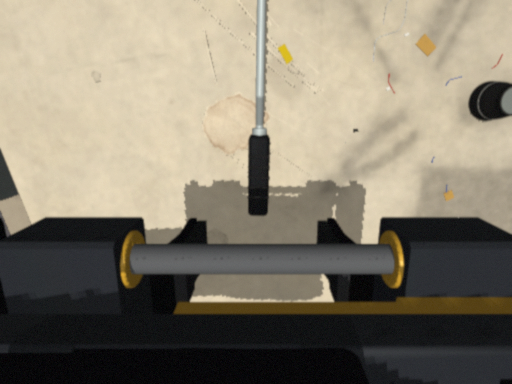

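The wrist view shows the handle running from (260,137) at the front to (258,213) at the rear, and the rod leaving it at (262,0).

Run:
```python
from h import *
a,b=pt('w1',259.5,137,.024),pt('w1',258,213,.012);r=pt('w1',262,5,.042)
print(a,b,np.linalg.norm((a-b)[:2]),r, np.degrees(np.arctan2(*(r-b)[[1,0]])),np.degrees(np.arctan2(*(a-b)[[1,0]])))
m=(a+b)/2; go([m[0],m[1],.003],78.5); go([m[0],m[1],.003],77.5)
```

```text
[ 0.4622 -0.0966  0.024 ] [ 0.445  -0.1731  0.012 ] 0.07840975704591871 [0.4851 0.006  0.042 ] 77.37976833635834 77.32852775912131
now [ 0.455  -0.1388  0.1601] 78.45 shift mm [  3.7  -2.  157.1] turn [-0.04  0.05 -0.05] F [-0.3 -0.6 -0.4] grip 59.9 0.0
now [ 0.455  -0.1388  0.1601] 78.45 shift mm [  3.7  -2.  157.1] turn [-0.04  0.05  0.95] F [-0.3 -0.6 -0.4] grip 59.9 0.0
```

```bash
python3 -m handwheel '[{"x":0.002,"y":-0.002,"z":0.04,"wx":0,"wy":0,"wz":1},{"x":0.002,"y":-0.002,"z":0.08,"wx":0,"wy":0,"wz":1},{"x":0.002,"y":-0.002,"z":0.115,"wx":0,"wy":0,"wz":1},{"x":0.002,"y":-0.002,"z":0.137,"wx":0,"wy":0,"wz":1},{"x":0.002,"y":-0.002,"z":0.147,"wx":0,"wy":0,"wz":1},{"x":0.002,"y":-0.002,"z":0.152,"wx":0,"wy":0,"wz":1},{"x":0.002,"y":-0.002,"z":0.155,"wx":0,"wy":0,"wz":1},{"x":0.002,"y":-0.002,"z":0.155,"wx":0,"wy":0,"wz":1},{"x":0.002,"y":-0.002,"z":0.155,"wx":0,"wy":0,"wz":1}]'
python3 -c "
from h import *
go([.4536,-.1348,.003],77.4)"
```

```text
time: 2.28
position: [0.4553, -0.1357, 0.0066]
tool_rot: [2.448, 1.965, 0.001]
ft_force: [-0.2, -0.4, 0.3]
grip_width: 0.692
grip_force: 0.0
now [ 0.4553 -0.1357  0.0066] 77.5 shift mm [ 0.5 -1.9  3.6] turn [0.14 0.04 0.1 ] F [-0.2 -0.4  0.3] grip 60.2 0.0
```

```bash
python3 -m handwheel '[{"x":0,"y":-0.002,"z":0.003,"wx":0,"wy":0,"wz":0},{"x":0,"y":-0.002,"z":0.003,"wx":0,"wy":0,"wz":0},{"x":0,"y":-0.002,"z":0.003,"wx":0,"wy":0,"wz":0}]'
python3 -m handwheel '[{"x":0,"y":0,"z":0,"wx":0,"wy":0,"wz":0},{"x":0,"y":0,"z":0,"wx":0,"wy":0,"wz":0},{"x":0,"y":0,"z":0,"wx":0,"wy":0,"wz":0},{"x":0,"y":0,"z":0,"wx":0,"wy":0,"wz":0},{"x":0,"y":0,"z":0,"wx":0,"wy":0,"wz":0},{"x":0,"y":0,"z":0,"wx":0,"wy":0,"wz":0},{"x":0,"y":0,"z":0,"wx":0,"wy":0,"wz":0},{"x":0,"y":0,"z":0,"wx":0,"wy":0,"wz":0}]' 0 45
```

```text
time: 2.53
position: [0.4523, -0.1346, 0.0028]
tool_rot: [2.449, 1.967, -0.0]
ft_force: [-0.4, -0.1, 0.1]
grip_width: 0.689
grip_force: 0.0
time: 3.2
position: [0.4522, -0.1345, 0.0023]
tool_rot: [2.449, 1.967, -0.0]
ft_force: [-1.0, -0.1, -0.7]
grip_width: 0.226
grip_force: 45.0
```

```bash
python3 -m handwheel '[{"x":0,"y":0,"z":-0.02,"wx":0,"wy":0,"wz":0},{"x":0,"y":0,"z":-0.036,"wx":0,"wy":0,"wz":0},{"x":0,"y":0,"z":-0.036,"wx":0,"wy":0,"wz":0},{"x":0,"y":0,"z":-0.036,"wx":0,"wy":0,"wz":0}]'
python3 -c "
from h import *
go([.499,-.055,.039],67)"
```

```text
time: 3.53
position: [0.4527, -0.1348, 0.0387]
tool_rot: [2.448, 1.966, 0.001]
ft_force: [-0.4, -0.6, -0.3]
grip_width: 0.23
grip_force: 45.0
now [ 0.4527 -0.1348  0.0387] 77.53 shift mm [87.9 27.9 -0.3] turn [ 0.1   0.04 10.53] F [-0.4 -0.6 -0.3] grip 20.0 44.998042532242835
```

```bash
python3 -m handwheel '[{"x":0.025,"y":0.008,"z":0,"wx":0,"wy":0,"wz":3},{"x":0.05,"y":0.016,"z":0,"wx":0,"wy":0,"wz":6},{"x":0.075,"y":0.024,"z":0,"wx":0,"wy":0,"wz":9},{"x":0.088,"y":0.028,"z":0,"wx":0,"wy":0,"wz":10.5},{"x":0.088,"y":0.028,"z":0,"wx":0,"wy":0,"wz":10.5},{"x":0.088,"y":0.028,"z":0,"wx":0,"wy":0,"wz":10.5}]'
python3 - <<'E'
from h import *
snap('wrist','w2');snap('scene','s2');go([.558,.083,.039],67)
a=cv2.imread('pics/w2.png');b=cv2.imread('pics/s2.png')[110:310,100:356]
b=cv2.resize(b,(512,400))[:384]
cv2.imwrite('pics/c2.png',cv2.resize(cv2.convertScaleAbs(np.hstack([a[:300],b[:300]]),alpha=1.4),(800,236)))
cv2.imwrite('pics/c2.png',cv2.convertScaleAbs(np.vstack([cv2.resize(a[:250],None,fx=1.,fy=1.),b[:340]]),alpha=1.5))
E
```

```text
time: 4.03
position: [0.4977, -0.0538, 0.037]
tool_rot: [-2.615, -1.737, 0.003]
ft_force: [-0.8, 0.0, -1.2]
grip_width: 0.226
grip_force: 45.0
now [ 0.4973 -0.0556  0.0373] 67.01 shift mm [151.3   1.7  -1.9] turn [-0.11  0.07  0.01] F [ 0.  -0.2 -0.4] grip 19.9 44.997891476377845
```

View pics/c2.png

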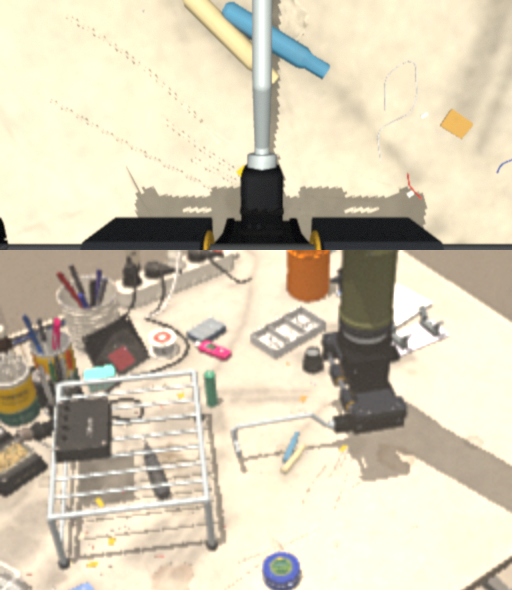

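The hook is held level, with its foot ahead of the rack front. The hand piece appears in the scene view between about (174,203) and (183,232). I'm checking that against the top view, and also where the blue and wood sticks are.

Run:
```python
from h import *
print('scene bit,thick',pt('s2',174,204,.014),pt('s2',182.5,232,.014))
for p in [(.6674,.2156,.02),(.5731,.2441,.02)]: print(px('s2',p))
print('sticks wrist',[pt('w2',*q,.0) for q in [(228,8),(325,72),(188,3),(270,80)]])
t=lambda x,y:pt('t0',125+x/3.4,110+y/3.4,0)
print('sticks top',[t(*q) for q in [(420,254),(372,288),(410,280),(360,302)]])
print('foot scene', pt('s2',100+237/2,110+(462-250)/2,.04))
```

```text
scene bit,thick [0.6855 0.2086 0.014 ] [0.5696 0.2454 0.014 ]
[174.7 206.9]
[182.1 229.7]
sticks wrist [array([0.5282, 0.0665, 0.    ]), array([0.5671, 0.0132, 0.    ]), array([0.5085, 0.0775, 0.    ]), array([0.5354, 0.0217, 0.    ])]
sticks top [array([0.5655, 0.0108, 0.    ]), array([0.5273, 0.063 , 0.    ]), array([0.5366, 0.0214, 0.    ]), array([0.5117, 0.0758, 0.    ])]
foot scene [0.5397 0.1392 0.04  ]
```

```bash
python3 -m handwheel '[{"x":0.02,"y":0,"z":0,"wx":0,"wy":0,"wz":0},{"x":0.04,"y":0,"z":0,"wx":0,"wy":0,"wz":0},{"x":0.06,"y":0,"z":0,"wx":0,"wy":0,"wz":0},{"x":0.08,"y":0,"z":0,"wx":0,"wy":0,"wz":0},{"x":0.1,"y":0,"z":0,"wx":0,"wy":0,"wz":0},{"x":0.12,"y":0,"z":0,"wx":0,"wy":0,"wz":0},{"x":0.14,"y":0,"z":0,"wx":0,"wy":0,"wz":0},{"x":0.152,"y":0,"z":0,"wx":0,"wy":0,"wz":0},{"x":0.152,"y":0,"z":0,"wx":0,"wy":0,"wz":0},{"x":0.152,"y":0,"z":0,"wx":0,"wy":0,"wz":0}]'
python3 - <<'E'
from h import *
snap('top','t3');snap('scene','s3');go([.558,.083,.039],67)
a=cv2.imread('pics/t3.png')[110:225,115:260];b=cv2.imread('pics/s3.png')[160:275,110:255]
cv2.imwrite('pics/c3.png',cv2.convertScaleAbs(cv2.resize(np.hstack([a,b]),None,fx=2.75,fy=2.75,interpolation=cv2.INTER_CUBIC),alpha=1.5))
E
```

```text
time: 4.97
position: [0.5574, 0.0844, 0.0378]
tool_rot: [2.619, 1.735, -0.002]
ft_force: [-0.6, -0.9, -1.6]
grip_width: 0.225
grip_force: 45.0
now [0.5573 0.0831 0.0378] 66.92 shift mm [ 0.2  0.7 -1.2] turn [-0.03  0.11 -0.08] F [-0.3 -0.7 -1.2] grip 19.6 44.99782046768814
```

View pics/c3.png

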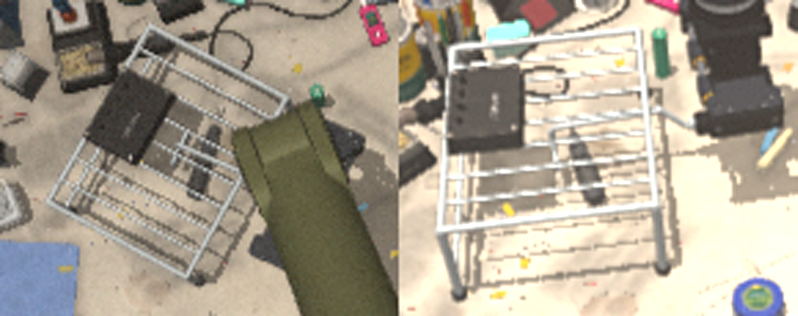

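Run:
```python
from h import *
t=lambda x,y,z:pt('t3',115+x/2.75,110+y/2.75,z)
print('foot',t(188,130,.053),t(174,158,.053),'hp',t(216,128,.02),t(192,194,.02))
s=ctrl.get_state();M=R.from_rotvec(s['tool_rot']).as_matrix();print('pred foot',s['position']+.19*M[:,0])
for p in [(.632,.258,.053)]: print((px('t3',p)-[115,110])*2.75,(px('s3',p)-[110,160])*2.75+[399,0])
```

```text
foot [0.656  0.2482 0.053 ] [0.6183 0.2653 0.053 ] hp [0.666  0.2166 0.02  ] [0.5754 0.2459 0.02  ]
pred foot [0.63175158 0.25788213 0.03745354]
[179.85 147.95] [554.1 143. ]
```

```bash
python3 -m handwheel '[{"x":0.001,"y":0,"z":0.01,"wx":0,"wy":0,"wz":0},{"x":0.001,"y":0,"z":0.02,"wx":0,"wy":0,"wz":0},{"x":0.001,"y":0,"z":0.028,"wx":0,"wy":0,"wz":0},{"x":0.001,"y":0,"z":0.033,"wx":0,"wy":0,"wz":0},{"x":0.001,"y":0,"z":0.033,"wx":0,"wy":0,"wz":0}]'
python3 -m handwheel '[{"x":-0.008,"y":0,"z":0,"wx":0,"wy":0,"wz":0},{"x":-0.016,"y":0,"z":0,"wx":0,"wy":0,"wz":0},{"x":-0.024,"y":0,"z":0,"wx":0,"wy":0,"wz":0},{"x":-0.032,"y":0,"z":0,"wx":0,"wy":0,"wz":0},{"x":-0.04,"y":0,"z":0,"wx":0,"wy":0,"wz":0},{"x":-0.048,"y":0,"z":0,"wx":0,"wy":0,"wz":0},{"x":-0.056,"y":0,"z":0,"wx":0,"wy":0,"wz":0},{"x":-0.064,"y":0,"z":0,"wx":0,"wy":0,"wz":0}]'
```

```text
time: 5.48
position: [0.5567, 0.0858, 0.0033]
tool_rot: [-2.618, -1.734, 0.005]
ft_force: [-0.3, -0.4, -1.4]
grip_width: 0.226
grip_force: 45.0
time: 6.15
position: [0.533, 0.0265, 0.0054]
tool_rot: [2.619, 1.734, 0.0]
ft_force: [-0.2, 1.0, -1.8]
grip_width: 0.228
grip_force: 45.0
```

```bash
python3 -m handwheel '[{"x":-0.008,"y":0,"z":0,"wx":0,"wy":0,"wz":0},{"x":-0.016,"y":0,"z":0,"wx":0,"wy":0,"wz":0},{"x":-0.024,"y":0,"z":0,"wx":0,"wy":0,"wz":0},{"x":-0.032,"y":0,"z":0,"wx":0,"wy":0,"wz":0},{"x":-0.04,"y":0,"z":0,"wx":0,"wy":0,"wz":0},{"x":-0.048,"y":0,"z":0,"wx":0,"wy":0,"wz":0},{"x":-0.056,"y":0,"z":0,"wx":0,"wy":0,"wz":0},{"x":-0.064,"y":0,"z":0,"wx":0,"wy":0,"wz":0},{"x":-0.072,"y":0,"z":0,"wx":0,"wy":0,"wz":0},{"x":-0.08,"y":0,"z":0,"wx":0,"wy":0,"wz":0}]'
python3 -m handwheel '[{"x":-0.008,"y":0,"z":0,"wx":0,"wy":0,"wz":0},{"x":-0.016,"y":0,"z":0,"wx":0,"wy":0,"wz":0},{"x":-0.024,"y":0,"z":0,"wx":0,"wy":0,"wz":0},{"x":-0.032,"y":0,"z":0,"wx":0,"wy":0,"wz":0},{"x":-0.04,"y":0,"z":0,"wx":0,"wy":0,"wz":0},{"x":-0.048,"y":0,"z":0,"wx":0,"wy":0,"wz":0},{"x":-0.056,"y":0,"z":0,"wx":0,"wy":0,"wz":0},{"x":-0.064,"y":0,"z":0,"wx":0,"wy":0,"wz":0},{"x":-0.072,"y":0,"z":0,"wx":0,"wy":0,"wz":0},{"x":-0.08,"y":0,"z":0,"wx":0,"wy":0,"wz":0}]'
python3 - <<'E'
from h import *
snap('top','t4');snap('scene','s4');snap('wrist','w4');go([.558,.083,.039],67)
a=cv2.imread('pics/w4.png')[:230];b=cv2.imread('pics/s4.png')[150:290,110:366]
cv2.imwrite('pics/c4.png',cv2.convertScaleAbs(np.vstack([a,cv2.resize(b,(512,280),interpolation=cv2.INTER_CUBIC)]),alpha=1.5))
E
```

```text
time: 6.98
position: [0.5017, -0.047, 0.0053]
tool_rot: [2.619, 1.735, -0.0]
ft_force: [0.1, 0.8, -1.0]
grip_width: 0.225
grip_force: 45.0
time: 7.82
position: [0.4705, -0.1207, 0.0053]
tool_rot: [2.619, 1.735, -0.0]
ft_force: [0.7, 1.1, -1.3]
grip_width: 0.227
grip_force: 45.0
now [ 0.4704 -0.121   0.0052] 66.95 shift mm [222.    0.7 -33.9] turn [-0.01  0.04 -0.05] F [-0.5  0.1 -0.5] grip 19.4 44.99790972098708
```

View pics/c4.png

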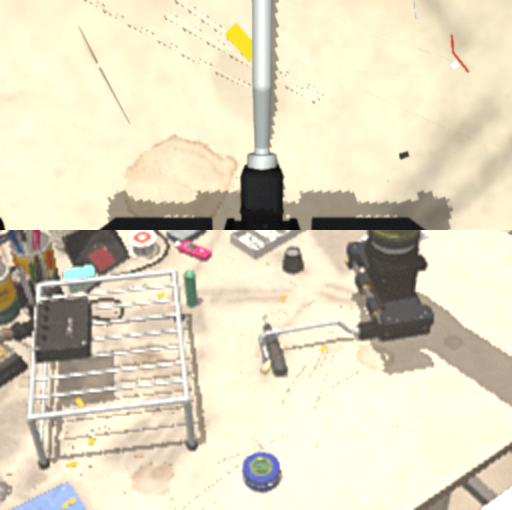

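The hand piece lies clear of the front against the foot, at about (275,350) in the lower panel. Next I back the foot off, lift the hook and set it down to the right.

```bash
python3 -m handwheel '[{"x":0.006,"y":0,"z":0,"wx":0,"wy":0,"wz":0},{"x":0.01,"y":0,"z":0,"wx":0,"wy":0,"wz":0},{"x":0.01,"y":0,"z":0,"wx":0,"wy":0,"wz":0},{"x":0.01,"y":0,"z":-0.025,"wx":0,"wy":0,"wz":0},{"x":0.01,"y":0,"z":-0.05,"wx":0,"wy":0,"wz":0},{"x":0.01,"y":0,"z":-0.06,"wx":0,"wy":0,"wz":0},{"x":0.01,"y":0,"z":-0.06,"wx":0,"wy":0,"wz":0}]'
python3 -c "
from h import *
go([.44,-.23,.065],55)
for p in [(.545,.054,.02),(.63,.01,.02),(.47,.08,.02)]:print(px('t4',p))
a=cv2.imread('pics/t4.png')[130:240,200:340];cv2.imwrite('pics/t4c.png',cv2.convertScaleAbs(cv2.resize(a,None,fx=4,fy=4),alpha=1.5))
"
```

```text
time: 8.55
position: [0.4771, -0.1109, 0.0677]
tool_rot: [2.615, 1.733, 0.005]
ft_force: [0.8, -0.3, -1.5]
grip_width: 0.227
grip_force: 45.0
now [ 0.4771 -0.1109  0.0677] 67.08 shift mm [-124.1   12.2    2.8] turn [ 0.32 -0.03 12.08] F [ 0.8 -0.3 -1.5] grip 19.8 44.99778154771775
[236.7 189.4]
[248.9 166.8]
[229.2 209.6]
```

```bash
python3 -m handwheel '[{"x":-0.025,"y":0.002,"z":0,"wx":0,"wy":0,"wz":0},{"x":-0.05,"y":0.004,"z":0,"wx":0,"wy":0,"wz":2},{"x":-0.075,"y":0.007,"z":0,"wx":0,"wy":0,"wz":5},{"x":-0.1,"y":0.01,"z":0,"wx":0,"wy":0,"wz":9},{"x":-0.124,"y":0.012,"z":0,"wx":0,"wy":0,"wz":12},{"x":-0.124,"y":0.012,"z":0,"wx":0,"wy":0,"wz":12},{"x":-0.124,"y":0.012,"z":0,"wx":0,"wy":0,"wz":12}]'
python3 -m handwheel '[{"x":0,"y":0,"z":0.02,"wx":0,"wy":0,"wz":0},{"x":0,"y":0,"z":0.04,"wx":0,"wy":0,"wz":0},{"x":0,"y":0,"z":0.05,"wx":0,"wy":0,"wz":0},{"x":0,"y":0,"z":0.055,"wx":0,"wy":0,"wz":0},{"x":0,"y":0,"z":0.06,"wx":0,"wy":0,"wz":0},{"x":0,"y":0,"z":0.062,"wx":0,"wy":0,"wz":0},{"x":0,"y":0,"z":0.062,"wx":0,"wy":0,"wz":0},{"x":0,"y":0,"z":0.062,"wx":0,"wy":0,"wz":0}]'
python3 -c "
from h import *
go([.44,-.23,.003],55)"
```

```text
time: 9.13
position: [0.4362, -0.2309, 0.0642]
tool_rot: [-2.787, -1.446, 0.002]
ft_force: [0.4, 0.5, -1.4]
grip_width: 0.226
grip_force: 45.0
time: 9.8
position: [0.438, -0.2298, 0.0039]
tool_rot: [2.785, 1.451, 0.001]
ft_force: [-0.4, -0.6, -2.4]
grip_width: 0.227
grip_force: 45.0
now [ 0.438  -0.2298  0.0039] 55.05 shift mm [1.  1.8 0.9] turn [ 0.07 -0.    0.05] F [-0.4 -0.6 -2.4] grip 19.7 44.997965642251074
```

```bash
python3 -m handwheel '[{"x":0,"y":0,"z":0.001,"wx":0,"wy":0,"wz":0},{"x":0,"y":0,"z":0.0015,"wx":0,"wy":0,"wz":0},{"x":0,"y":0,"z":0.0015,"wx":0,"wy":0,"wz":0},{"x":0,"y":0,"z":0.0015,"wx":0,"wy":0,"wz":0}]'
python3 -m handwheel '[{"x":0,"y":0,"z":0,"wx":0,"wy":0,"wz":0},{"x":0,"y":0,"z":0,"wx":0,"wy":0,"wz":0},{"x":0,"y":0,"z":0,"wx":0,"wy":0,"wz":0},{"x":0,"y":0,"z":0,"wx":0,"wy":0,"wz":0},{"x":0,"y":0,"z":0,"wx":0,"wy":0,"wz":0},{"x":0,"y":0,"z":0,"wx":0,"wy":0,"wz":0}]' 0.05 10
python3 -m handwheel '[{"x":0,"y":0,"z":-0.015,"wx":0,"wy":0,"wz":0},{"x":0,"y":0,"z":-0.04,"wx":0,"wy":0,"wz":0},{"x":0,"y":0,"z":-0.08,"wx":0,"wy":0,"wz":0},{"x":0,"y":0,"z":-0.12,"wx":0,"wy":0,"wz":0},{"x":0,"y":0,"z":-0.16,"wx":0,"wy":0,"wz":0},{"x":0,"y":0,"z":-0.18,"wx":0,"wy":0,"wz":0},{"x":0,"y":0,"z":-0.18,"wx":0,"wy":0,"wz":0}]'
python3 -c "
from h import *
snap('top','t5')
a=cv2.imread('pics/t5.png')[120:260,180:360];cv2.imwrite('pics/t5c.png',cv2.convertScaleAbs(cv2.resize(a,None,fx=4,fy=4,interpolation=2),alpha=1.5))
go([.535,.035,.18],160)
"
```

```text
time: 10.13
position: [0.4378, -0.2299, 0.0023]
tool_rot: [2.785, 1.451, 0.001]
ft_force: [0.8, 0.2, 0.3]
grip_width: 0.225
grip_force: 45.0
time: 10.63
position: [0.4374, -0.2296, 0.0018]
tool_rot: [-2.786, -1.451, 0.0]
ft_force: [-0.3, -0.2, -0.4]
grip_width: 0.545
grip_force: 0.0
time: 11.22
position: [0.4405, -0.2311, 0.1875]
tool_rot: [2.778, 1.447, 0.007]
ft_force: [0.2, -0.7, 0.4]
grip_width: 0.576
grip_force: 0.0
now [ 0.4391 -0.2305  0.1846] 55.03 shift mm [272.5 -73.5   4. ] turn [   0.22    0.32 -104.97] F [ 0.1 -1.1 -0.3] grip 50.1 0.0
```

View pics/t5c.png

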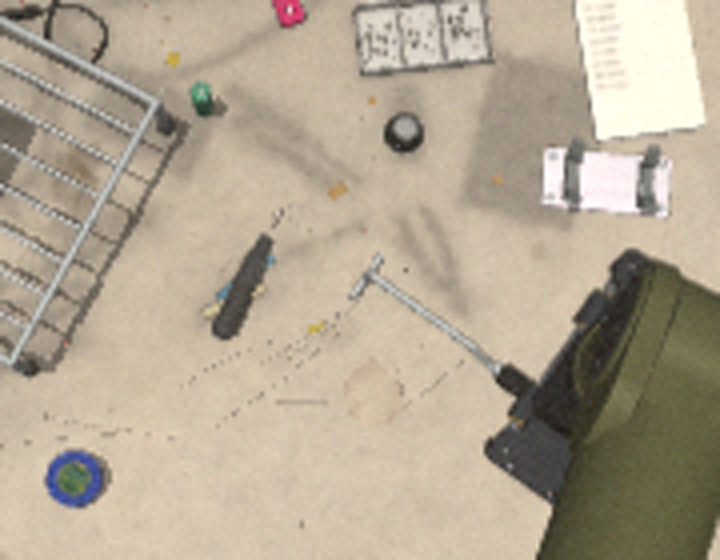

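The hook stands on the table with its foot at (367,275). The hand piece body runs from (266,238) to (222,335), with the bit up. The rest's saddles are at (573,174) and (648,180).

Run:
```python
from h import *
t=lambda x,y,z:pt('t5',180+x/4,120+y/4,z)
a,b=t(266,237,.018),t(222,336,.018);print(a,b,np.linalg.norm(a-b))
yaw=np.degrees(np.arctan2(*(b-a)[[1,0]]));m=(a+b)/2;print(m,yaw,np.degrees(np.arctan2(*(t(222,336,.015)-t(281,211,.012))[[1,0]])))
print('saddle',t(573,174,.04),t(648,180,.04))
go([m[0],m[1],.15],yaw)
```

```text
[0.5834 0.0184 0.018 ] [0.4911 0.0575 0.018 ] 0.10024021149219513
[0.53725 0.03795 0.018  ] 157.04157901817632 155.86145300713156
saddle [ 0.6422 -0.2624  0.04  ] [ 0.6375 -0.3312  0.04  ]
now [ 0.4391 -0.2305  0.1846] 55.03 shift mm [276.2 -73.6  34. ] turn [   0.22    0.31 -102.01] F [ 0.1 -1.1 -0.3] grip 50.1 0.0
```

```bash
python3 -m handwheel '[{"x":0.028,"y":-0.007,"z":0,"wx":0,"wy":0,"wz":-7},{"x":0.056,"y":-0.015,"z":0,"wx":0,"wy":0,"wz":-14},{"x":0.084,"y":-0.022,"z":0,"wx":0,"wy":0,"wz":-21},{"x":0.11,"y":-0.03,"z":0,"wx":0,"wy":0,"wz":-28},{"x":0.14,"y":-0.037,"z":0,"wx":0,"wy":0,"wz":-35},{"x":0.168,"y":-0.045,"z":0,"wx":0,"wy":0,"wz":-42},{"x":0.196,"y":-0.052,"z":0,"wx":0,"wy":0,"wz":-49},{"x":0.224,"y":-0.06,"z":0,"wx":0,"wy":0,"wz":-56},{"x":0.25,"y":-0.067,"z":0.01,"wx":0,"wy":0,"wz":-63},{"x":0.276,"y":-0.074,"z":0.02,"wx":0,"wy":0,"wz":-69}]'
python3 -c "
from h import *
go([.537,.038,.15],157)"
```

```text
time: 12.1
position: [0.5346, 0.0404, 0.1603]
tool_rot: [-1.465, -2.778, 0.001]
ft_force: [0.1, -0.4, -0.5]
grip_width: 0.572
grip_force: 0.0
now [0.5346 0.0404 0.1603] 124.4 shift mm [-3.4  0.7 10.3] turn [ -0.04  -0.05 -32.6 ] F [ 0.1 -0.4 -0.5] grip 49.8 0.0
```

```bash
python3 -m handwheel '[{"x":-0.001,"y":0.001,"z":0.002,"wx":0,"wy":0,"wz":-7},{"x":-0.001,"y":0.001,"z":0.005,"wx":0,"wy":0,"wz":-14},{"x":-0.001,"y":0.001,"z":0.01,"wx":0,"wy":0,"wz":-21},{"x":-0.001,"y":0.001,"z":0.01,"wx":0,"wy":0,"wz":-28},{"x":-0.001,"y":0.001,"z":0.01,"wx":0,"wy":0,"wz":-33},{"x":-0.001,"y":0.001,"z":0.01,"wx":0,"wy":0,"wz":-33},{"x":-0.001,"y":0.001,"z":0.01,"wx":0,"wy":0,"wz":-33}]'
python3 -c "
from h import *
snap('wrist','w6')
a=cv2.imread('pics/w6.png');cv2.imwrite('pics/w6b.png',cv2.convertScaleAbs(a,alpha=1.6))
go([.537,.038,.003],157)"
```

```text
time: 12.68
position: [0.5354, 0.0387, 0.1504]
tool_rot: [-0.629, -3.076, -0.0]
ft_force: [0.1, -0.1, 0.2]
grip_width: 0.576
grip_force: 0.0
now [0.5356 0.0387 0.1507] 156.89 shift mm [ -1.8  -0.  147.7] turn [-0.02 -0.1  -0.11] F [0.  0.3 0.1] grip 49.9 0.0
```

View pics/w6b.png

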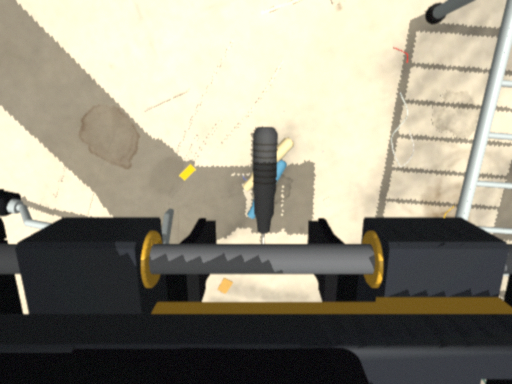

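The wrist view shows the thick end at (264,127), and the body tapering to (264,233) before the bit.

Run:
```python
from h import *
a,b=pt('w6',264.5,128,.016),pt('w6',264,232,.012);print(a,b,np.linalg.norm(a-b),np.degrees(np.arctan2(*(a-b)[[1,0]])),'tool',tool(a),tool(b))
c,d=pt('w6',265,140,.024),pt('w6',264,200,.022);print(tool(c),tool(d))
```

```text
[0.4905 0.0607 0.016 ] [0.5857 0.0199 0.012 ] 0.10365172453944026 156.80140948635182 tool [0.0499 0.0026 0.1348] [-0.0537  0.0025  0.1386]
[0.0398 0.003  0.1268] [-0.0171  0.0023  0.1287]
```

```bash
python3 -m handwheel '[{"x":-0.002,"y":0.0026,"z":0.04,"wx":0,"wy":0,"wz":0},{"x":-0.002,"y":0.0026,"z":0.08,"wx":0,"wy":0,"wz":0},{"x":-0.002,"y":0.0026,"z":0.11,"wx":0,"wy":0,"wz":0},{"x":-0.002,"y":0.0026,"z":0.13,"wx":0,"wy":0,"wz":0},{"x":-0.002,"y":0.0026,"z":0.14,"wx":0,"wy":0,"wz":0},{"x":-0.002,"y":0.0026,"z":0.146,"wx":0,"wy":0,"wz":0},{"x":-0.002,"y":0.0026,"z":0.148,"wx":0,"wy":0,"wz":0},{"x":-0.002,"y":0.0026,"z":0.148,"wx":0,"wy":0,"wz":0}]'
python3 -m handwheel '[{"x":0,"y":0,"z":0,"wx":0,"wy":0,"wz":0},{"x":0,"y":0,"z":0,"wx":0,"wy":0,"wz":0},{"x":0,"y":0,"z":0,"wx":0,"wy":0,"wz":0},{"x":0,"y":0,"z":0,"wx":0,"wy":0,"wz":0},{"x":0,"y":0,"z":0,"wx":0,"wy":0,"wz":0},{"x":0,"y":0,"z":0,"wx":0,"wy":0,"wz":0},{"x":0,"y":0,"z":0,"wx":0,"wy":0,"wz":0}]' 0 25
```

```text
time: 13.4
position: [0.5399, 0.0404, 0.0045]
tool_rot: [0.626, 3.077, 0.0]
ft_force: [0.8, 1.0, 0.1]
grip_width: 0.575
grip_force: 0.0
time: 13.98
position: [0.5394, 0.0402, 0.0042]
tool_rot: [0.625, 3.078, -0.001]
ft_force: [-1.2, -0.9, 2.4]
grip_width: 0.265
grip_force: 24.9
```

```bash
python3 -m handwheel '[{"x":0,"y":0,"z":-0.02,"wx":0,"wy":0,"wz":0},{"x":0,"y":0,"z":-0.05,"wx":0,"wy":0,"wz":0},{"x":0,"y":0,"z":-0.09,"wx":0,"wy":0,"wz":0},{"x":0,"y":0,"z":-0.13,"wx":0,"wy":0,"wz":0},{"x":0,"y":0,"z":-0.15,"wx":0,"wy":0,"wz":0},{"x":0,"y":0,"z":-0.15,"wx":0,"wy":0,"wz":0}]'
python3 -c "
from h import *
go([.642,-.299,.15],86)"
```

```text
time: 14.48
position: [0.5423, 0.041, 0.1588]
tool_rot: [0.624, 3.07, 0.001]
ft_force: [1.9, 0.5, -1.1]
grip_width: 0.264
grip_force: 24.9
now [0.5423 0.041  0.1588] 157.04 shift mm [-224.3 -274.2    9.9] turn [ 0.42  0.33 71.04] F [ 1.9  0.5 -1.1] grip 22.9 24.91947591304779
```

```bash
python3 -m handwheel '[{"x":-0.022,"y":-0.027,"z":0,"wx":0,"wy":0,"wz":7},{"x":-0.044,"y":-0.054,"z":0,"wx":0,"wy":0,"wz":14},{"x":-0.066,"y":-0.081,"z":0,"wx":0,"wy":0,"wz":21},{"x":-0.088,"y":-0.108,"z":0,"wx":0,"wy":0,"wz":28},{"x":-0.11,"y":-0.135,"z":0,"wx":0,"wy":0,"wz":35},{"x":-0.133,"y":-0.162,"z":0,"wx":0,"wy":0,"wz":42},{"x":-0.156,"y":-0.19,"z":0,"wx":0,"wy":0,"wz":49},{"x":-0.179,"y":-0.218,"z":0,"wx":0,"wy":0,"wz":56},{"x":-0.2,"y":-0.245,"z":0,"wx":0,"wy":0,"wz":63},{"x":-0.215,"y":-0.262,"z":0,"wx":0,"wy":0,"wz":70}]'
python3 -m handwheel '[{"x":0,"y":0,"z":0,"wx":0,"wy":0,"wz":1},{"x":0,"y":0,"z":0,"wx":0,"wy":0,"wz":1},{"x":0,"y":0,"z":0,"wx":0,"wy":0,"wz":1}]'
python3 -c "
from h import *
snap('wrist','w7')
a=cv2.imread('pics/w7.png');cv2.imwrite('pics/w7b.png',cv2.convertScaleAbs(a,alpha=1.5))
go([.642,-.299,.15],86)"
```

```text
time: 15.32
position: [0.6335, -0.2897, 0.151]
tool_rot: [-2.288, -2.151, 0.005]
ft_force: [-1.0, -0.4, -1.2]
grip_width: 0.262
grip_force: 24.9
time: 15.57
position: [0.6344, -0.2831, 0.152]
tool_rot: [-2.292, -2.144, 0.0]
ft_force: [0.2, 0.2, -1.0]
grip_width: 0.258
grip_force: 24.9
now [ 0.6347 -0.2825  0.1526] 86.24 shift mm [-16.    8.4   2.6] turn [-0.1  -0.1   0.24] F [-0.5  0.3 -0.9] grip 22.7 24.919756650924683
```

View pics/w7b.png

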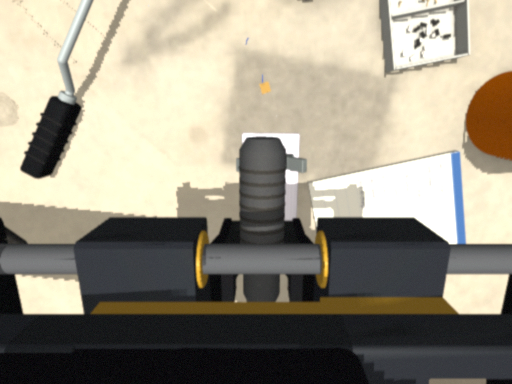

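The held hand piece's thick end is at (262,138). Behind it, the rest's base end edge runs from (242,133) to (299,133), and the saddle tips are at (238,165) and (306,164).

Run:
```python
from h import *
s=ctrl.get_state();z=s['position'][2]
print('hp end tool',tool(pt('w7',262,139,z+.008)))
e1,e2=pt('w7',242,133,.006),pt('w7',299,133,.006);s1,s2=pt('w7',238,164,.044),pt('w7',306.5,164,.044)
print(e1,e2,np.linalg.norm(e1-e2),s1,s2,np.linalg.norm(s1-s2))
y=np.radians(86.1);d=np.array([np.cos(y),np.sin(y)])
c1=(e1+e2)[:2]/2-d*.06;c2=(s1+s2)[:2]/2-d*.035;print(c1,c2)
for n in ['t0','t5']: pass
for c in (c1,c2): go([*c,.15],86.1)
```

```text
hp end tool [ 0.0527  0.0006 -0.0079]
[ 0.6188 -0.2371  0.006 ] [ 0.6733 -0.2407  0.006 ] 0.05461876966757855 [ 0.6159 -0.2605  0.044 ] [ 0.6747 -0.2644  0.044 ] 0.05892919480189761
[ 0.64196908 -0.29876106] [ 0.64291946 -0.29736895]
now [ 0.6347 -0.2825  0.1526] 86.24 shift mm [-15.8   8.4   2.6] turn [-0.1  -0.1   0.14] F [-0.5  0.3 -0.9] grip 22.7 24.919756650924683
now [ 0.6347 -0.2825  0.1526] 86.24 shift mm [-14.3   9.2   2.6] turn [-0.1  -0.1   0.14] F [-0.5  0.3 -0.9] grip 22.7 24.919756650924683
```

```bash
python3 -m handwheel '[{"x":-0.0155,"y":0.0088,"z":0.02,"wx":0,"wy":0,"wz":0},{"x":-0.0155,"y":0.0088,"z":0.045,"wx":0,"wy":0,"wz":0},{"x":-0.0155,"y":0.0088,"z":0.07,"wx":0,"wy":0,"wz":0},{"x":-0.0155,"y":0.0088,"z":0.07,"wx":0,"wy":0,"wz":0},{"x":-0.0155,"y":0.0088,"z":0.07,"wx":0,"wy":0,"wz":0},{"x":-0.0155,"y":0.0088,"z":0.07,"wx":0,"wy":0,"wz":0}]'
python3 -c "
from h import *
go([.6425,-.2985,.0225],86.2)"
```

```text
time: 16.12
position: [0.6436, -0.2998, 0.0854]
tool_rot: [2.294, 2.145, 0.002]
ft_force: [-0.4, -0.2, -1.1]
grip_width: 0.26
grip_force: 24.9
now [ 0.6436 -0.2998  0.0854] 86.15 shift mm [ 1.2 -1.3 62.9] turn [ 0.1   0.01 -0.05] F [-0.4 -0.2 -1.1] grip 22.6 24.919709265232086
```

```bash
python3 -m handwheel '[{"x":0.001,"y":-0.001,"z":0.015,"wx":0,"wy":0,"wz":0},{"x":0.001,"y":-0.001,"z":0.027,"wx":0,"wy":0,"wz":0},{"x":0.001,"y":-0.001,"z":0.036,"wx":0,"wy":0,"wz":0},{"x":0.001,"y":-0.001,"z":0.043,"wx":0,"wy":0,"wz":0},{"x":0.001,"y":-0.001,"z":0.048,"wx":0,"wy":0,"wz":0},{"x":0.001,"y":-0.001,"z":0.052,"wx":0,"wy":0,"wz":0},{"x":0.001,"y":-0.001,"z":0.055,"wx":0,"wy":0,"wz":0},{"x":0.001,"y":-0.001,"z":0.055,"wx":0,"wy":0,"wz":0}]'
python3 -c "
from h import *
go([.6425,-.2985,.0225],86.2)"
```

```text
time: 16.78
position: [0.6414, -0.2997, 0.0282]
tool_rot: [-2.296, -2.143, 0.0]
ft_force: [-0.1, 0.2, -1.8]
grip_width: 0.262
grip_force: 24.9
now [ 0.6414 -0.2997  0.0282] 86.04 shift mm [1.3 1.  5.7] turn [-0.04 -0.02 -0.16] F [-0.1  0.2 -1.8] grip 22.8 24.91953134536743
```

```bash
python3 -m handwheel '[{"x":0.0005,"y":0.0005,"z":0.002,"wx":0,"wy":0,"wz":0},{"x":0.0005,"y":0.0005,"z":0.004,"wx":0,"wy":0,"wz":0},{"x":0.0005,"y":0.0005,"z":0.0055,"wx":0,"wy":0,"wz":0},{"x":0.0005,"y":0.0005,"z":0.0055,"wx":0,"wy":0,"wz":0},{"x":0.0005,"y":0.0005,"z":0.0055,"wx":0,"wy":0,"wz":0}]'
```

```text
time: 17.2
position: [0.6422, -0.2994, 0.0233]
tool_rot: [2.297, 2.143, -0.0]
ft_force: [-0.5, 0.2, -1.1]
grip_width: 0.262
grip_force: 24.9
```

```bash
python3 -m handwheel '[{"x":0,"y":0,"z":0.001,"wx":0,"wy":0,"wz":0},{"x":0,"y":0,"z":0.001,"wx":0,"wy":0,"wz":0},{"x":0,"y":0,"z":0.001,"wx":0,"wy":0,"wz":0}]'
python3 -m handwheel '[{"x":0,"y":0,"z":0,"wx":0,"wy":0,"wz":0},{"x":0,"y":0,"z":0,"wx":0,"wy":0,"wz":0},{"x":0,"y":0,"z":0,"wx":0,"wy":0,"wz":0},{"x":0,"y":0,"z":0,"wx":0,"wy":0,"wz":0},{"x":0,"y":0,"z":0,"wx":0,"wy":0,"wz":0},{"x":0,"y":0,"z":0,"wx":0,"wy":0,"wz":0}]' 0.05 10
python3 -m handwheel '[{"x":0,"y":0,"z":-0.015,"wx":0,"wy":0,"wz":0},{"x":0,"y":0,"z":-0.04,"wx":0,"wy":0,"wz":0},{"x":0,"y":0,"z":-0.08,"wx":0,"wy":0,"wz":0},{"x":0,"y":0,"z":-0.12,"wx":0,"wy":0,"wz":0},{"x":0,"y":0,"z":-0.15,"wx":0,"wy":0,"wz":0},{"x":-0.04,"y":0,"z":-0.17,"wx":0,"wy":0,"wz":0},{"x":-0.08,"y":0,"z":-0.17,"wx":0,"wy":0,"wz":0},{"x":-0.12,"y":0,"z":-0.17,"wx":0,"wy":0,"wz":0},{"x":-0.12,"y":0,"z":-0.17,"wx":0,"wy":0,"wz":0}]'
python3 -c "
from h import *
snap('wrist','w8');snap('scene','s8')
a=cv2.imread('pics/w8.png');b=cv2.resize(cv2.imread('pics/s8.png')[90:290,130:386],(512,400))[:300]
cv2.imwrite('pics/c8.png',cv2.convertScaleAbs(np.vstack([a[:300],b]),alpha=1.5))"
```

```text
time: 17.45
position: [0.6422, -0.2994, 0.0223]
tool_rot: [2.297, 2.143, -0.0]
ft_force: [0.3, 0.3, -1.5]
grip_width: 0.259
grip_force: 24.9
time: 17.95
position: [0.6423, -0.2994, 0.0224]
tool_rot: [2.297, 2.143, -0.0]
ft_force: [-0.2, 0.1, 0.1]
grip_width: 0.554
grip_force: 0.0
time: 18.7
position: [0.6294, -0.432, 0.1933]
tool_rot: [2.307, 2.124, -0.011]
ft_force: [-2.7, -3.4, -1.8]
grip_width: 0.574
grip_force: 0.0
```

View pics/c8.png

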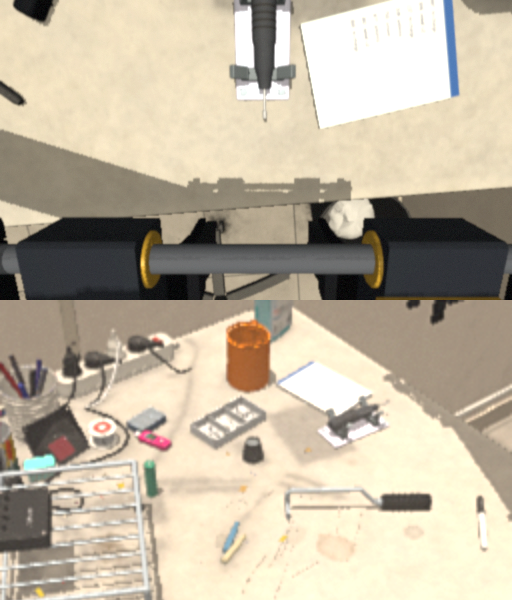

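Run:
```python
from h import *
t=pt('w8',265,121,.03);e1,e2=pt('w8',236,100,.006),pt('w8',290,100,.006)
d=np.array([np.cos(1.504),np.sin(1.504)])
print(t,'mid',t[:2]+.080*d,'rest',(e1+e2)[:2]/2+.06*d)
```

```text
[ 0.6376 -0.3788  0.03  ] mid [ 0.64293973 -0.2989784 ] rest [ 0.6413048 -0.2983338]
```

The hand piece's middle is within about 2 mm of the rest's centre and the hook is standing properly, so I'm handing in.

```bash
python3 -m handwheel '[{"x":0,"y":0,"z":0,"wx":0,"wy":0,"wz":0},{"x":0,"y":0,"z":0,"wx":0,"wy":0,"wz":0}]'; python3 -c "
from bench import ctrl
print(ctrl.close_job())"
```

```text
time: 18.97
position: [0.6348, -0.4169, 0.193]
tool_rot: [-2.294, -2.146, -0.002]
ft_force: [0.4, -0.3, 0.1]
grip_width: 0.575
grip_force: 0.0
the job is handed in; nothing more can be done
None
```

I dragged the hand piece clear with the hook, set the hook back down on its handle and foot on bare worktop, and laid the hand piece in both saddles within about 2 mm of centre; the job was handed in at 19 s, and no verdict came back.

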